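# Flip the stock tags to match the tool bins

### The arm

A 6-joint arm with a two-finger parallel gripper is mounted at the origin on the work surface. World frame = base frame: x ahead of the robot, y to its left, z up, the work surface at z = 0. Lengths are in m, angles in rad, forces in N, time in s.
With the tool pointing down it reaches from about 0.25 to 0.775 m from the base axis. Payload 4 kg.
Tool frame: the origin (TCP) lies at the very end of the fingers, on their centre line; the grasp point (between the pads) lies 19 mm behind it; z points along the fingers, y is the line along which they close (so a half turn about z gives the same grasp; the last joint's range is limited). The gripper opens to 94 mm and grips with 3 to 60 N. Pads are 16 mm wide; open, the fingers measure 119 mm over their backs; the gripper's body (75 mm by 177 mm) begins 78 mm behind the grasp point.
Start: joints at [1.212, 0.087, 1.371, -0, 1.684, -0.103], TCP at [0.139, 0.532, 0.206] pointing down, gripper open.
Joint ranges: [-3.1, 3.1], [-0.76, 2.03], [0.27, 2.55], [-1.08, 4.22], [0.17, 2.65], [-2.57, 2.57]. Speed limits (rad/s): [2.79, 2.79, 3.14, 3.14, 3.14, 3.14].

### API

Orientations are given as a rotation vector (axis times angle).
In Python, from bench import bot, capture, camera_params gives the robot as it stands. The module is installed in compiled form; this text tells all that it offers.
- The arm moves only by the tool move_arm, never from a script. Its argument "plan" is a list of rows, each an object with "xyz": the shift along the tool's x, y, z in units of 30 mm (1.0 is 30 mm), a list of three; "twist": the turn, a rotation vector about the tool's x, y, z in units of 5 degrees (1.0 is 5 degrees), a list of three; "claw": the opening, from 0 (shut) to 1 (fully open). A call has 1 to 10 rows; each row shifts and turns the commanded pose from where the row before left it, along the tool's axes as they then stand; what a row does not reach is not made up. A row lasts 1/8 s, in which the tool goes at most 62.5 mm and 10.7 degrees, less where a joint would pass 70% of its speed; a pose out of reach is approached as far as the arm can. A call is refused whole if a number of a shift passes 1 or a number of a turn 1, either way. A call with a gripper value outside its range is refused whole. The fingers move at their own pace and stop on an object; "newtons" is the grip in N (left out, the last holds). Time passes only in rows, so rows that do not move let the fingers close. It gives the time, the measured TCP pose, the force, the opening and the grip force at its end, in the units of the state.
- bot.get_obs(): the state, without advancing time (a new reading comes with each control period).
- capture(name): name is "side" or "top"; returns the picture (420x560x3 uint8, red, green, blue); there is no depth.
- camera_params(name): a dict with "vfov" (degrees; the focal length in pixels is half the picture's height over the tangent of half this angle, whatever the lens; pixels are square), "cx", "cy" (the principal point, pixels), "position" and "orientation" of the camera in the world. Camera axes: x right, y down, z forward; pixel columns grow to the right and rows downward; lengths in m; the calibration is good to about 2 mm. A picture is of the moment at which its call begins. camera_params takes no time and is no camera call.
- bot.finish_job(): hands the job in; it is judged then, once.
The state is a dict: "clock": time; "joint_pos": joint angles; "dq": joint speeds; "joint_efforts": joint torques, N m; "tool_pos": TCP position; "tcp_rot": TCP orientation; "force": force on the tool from outside, world axes, zero at the start; "moment": the same for the moment, N m; "gripper_width": opening from 0.0 (shut) to 1.0 (fully open); "gripper_force": force on a finger pad.
Only numpy, scipy, OpenCV 4.12 (cv2) and the standard library are available. Lean on these libraries where they do the work, as an engineer would, in place of code of your own. Each camera call takes 0.05 s, during which the arm holds its last target. There are 200 camera calls.

### The job

Each tool bin has a two-leaf flip tag in front of it on the board; a tag shows the colour of the leaf that lies flat. Using only the fingertips, gently push over the upright leaf of every tag that is wrong, so that the full bins, and only they, show green and the empty bin shows red, each flipped leaf lying fully down. Leave the tags that are already right as they are, and do not shift or pick up any of the loose things around them.

Things in the scene. Friction and masses are not known exactly. Their poses are not given: they have to be found in the camera images.
- tag_1_base: fixed steel foot of flip tag 1, 76 x 30 mm, on the board. Origin: centre of its underside, 18 mm above the table. Hinge line along this body's x, 16 mm above the origin, between two cheeks (x = +-36 mm, 22 mm tall). z up; +y is the side on which the red leaf can lie, -y the side for the green leaf. Feet stand both ways round.
- tag_1_hinge (a point): middle of tag 1's hinge line, axes as its foot. The tag is one rigid plastic piece of two leaves at a right angle that meet here; each leaf is 60 mm wide along the hinge, reaches 58 mm from it, 4 mm thick. Inner faces (towards the other leaf) are red and green, outer faces grey. About 60 g, turns easily.
- tag_1 (a joint): hinge angle of tag 1. 0: red leaf flat on the +y side, red face up, green leaf upright: shows red. 1.571: green leaf flat on the -y side, green face up, red leaf upright: shows green. Free hinge: the tag falls to the nearer side from 0.785. To flip it, push the upright leaf from above the flat leaf across the hinge, well past half way.
- tag_2_base: fixed steel foot of flip tag 2, 76 x 30 mm, on the board. Origin: centre of its underside, 18 mm above the table. Hinge line along this body's x, 16 mm above the origin, between two cheeks (x = +-36 mm, 22 mm tall). z up; +y is the side on which the red leaf can lie, -y the side for the green leaf. Feet stand both ways round.
- tag_2_hinge (a point): middle of tag 2's hinge line, axes as its foot. The tag is one rigid plastic piece of two leaves at a right angle that meet here; each leaf is 60 mm wide along the hinge, reaches 58 mm from it, 4 mm thick. Inner faces (towards the other leaf) are red and green, outer faces grey. About 60 g, turns easily.
- tag_2 (a joint): hinge angle of tag 2. 0: red leaf flat on the +y side, red face up, green leaf upright: shows red. 1.571: green leaf flat on the -y side, green face up, red leaf upright: shows green. Free hinge: the tag falls to the nearer side from 0.785. To flip it, push the upright leaf from above the flat leaf across the hinge, well past half way.
- tag_3_base: fixed steel foot of flip tag 3, 76 x 30 mm, on the board. Origin: centre of its underside, 18 mm above the table. Hinge line along this body's x, 16 mm above the origin, between two cheeks (x = +-36 mm, 22 mm tall). z up; +y is the side on which the red leaf can lie, -y the side for the green leaf. Feet stand both ways round.
- tag_3_hinge (a point): middle of tag 3's hinge line, axes as its foot. The tag is one rigid plastic piece of two leaves at a right angle that meet here; each leaf is 60 mm wide along the hinge, reaches 58 mm from it, 4 mm thick. Inner faces (towards the other leaf) are red and green, outer faces grey. About 60 g, turns easily.
- tag_3 (a joint): hinge angle of tag 3. 0: red leaf flat on the +y side, red face up, green leaf upright: shows red. 1.571: green leaf flat on the -y side, green face up, red leaf upright: shows green. Free hinge: the tag falls to the nearer side from 0.785. To flip it, push the upright leaf from above the flat leaf across the hinge, well past half way.
- tag_4_base: fixed steel foot of flip tag 4, 76 x 30 mm, on the board. Origin: centre of its underside, 18 mm above the table. Hinge line along this body's x, 16 mm above the origin, between two cheeks (x = +-36 mm, 22 mm tall). z up; +y is the side on which the red leaf can lie, -y the side for the green leaf. Feet stand both ways round.
- tag_4_hinge (a point): middle of tag 4's hinge line, axes as its foot. The tag is one rigid plastic piece of two leaves at a right angle that meet here; each leaf is 60 mm wide along the hinge, reaches 58 mm from it, 4 mm thick. Inner faces (towards the other leaf) are red and green, outer faces grey. About 60 g, turns easily.
- tag_4 (a joint): hinge angle of tag 4. 0: red leaf flat on the +y side, red face up, green leaf upright: shows red. 1.571: green leaf flat on the -y side, green face up, red leaf upright: shows green. Free hinge: the tag falls to the nearer side from 0.785. To flip it, push the upright leaf from above the flat leaf across the hinge, well past half way.
- bin_handles: black open bin, 160 (x) x 125 (y) x 55 mm, 4 mm walls, fixed; origin centre of underside on the table. It stands right behind (+x of the board) the tag it belongs to, 135 mm from tag-foot origin to bin origin; the next tags are about 200 mm off. FULL: heaped with wooden tool handles up to 75 mm above the table.
- bin_drivers: black open bin, 160 (x) x 125 (y) x 55 mm, 4 mm walls, fixed; origin centre of underside on the table. It stands right behind (+x of the board) the tag it belongs to, 135 mm from tag-foot origin to bin origin; the next tags are about 200 mm off. FULL: heaped with coloured screwdrivers up to 75 mm above the table.
- bin_wrenches: black open bin, 160 (x) x 125 (y) x 55 mm, 4 mm walls, fixed; origin centre of underside on the table. It stands right behind (+x of the board) the tag it belongs to, 135 mm from tag-foot origin to bin origin; the next tags are about 200 mm off. FULL: heaped with steel spanners up to 75 mm above the table.
- bin_empty: black open bin, 160 (x) x 125 (y) x 55 mm, 4 mm walls, fixed; origin centre of underside on the table. It stands right behind (+x of the board) the tag it belongs to, 135 mm from tag-foot origin to bin origin; the next tags are about 200 mm off. EMPTY: bare grey floor.
- board: white stock board, 150 (x) x 620 (y) x 18 mm, fixed on the table; origin centre of underside. The four tags stand on it in a row along its y, 145 mm apart, 30 mm to its +x side; the ledge in front (-x) of them holds loose things.
- tape_roll: loose roll of yellow tape, 56 mm across, 22 mm tall, on the ledge of the board; origin centre of underside. Not to be moved.
- screw_jar: loose jar with a steel cap, 44 mm across, 50 mm tall, on the ledge of the board; origin centre of underside. Not to be moved.
- screwdriver: loose screwdriver lying along the ledge of the board. Not to be moved.
- hammer: loose hammer on the table at the left (+y). Not to be moved.
- wrench: loose spanner on the table at the right (-y). Not to be moved.
- mug: loose blue mug, 80 mm across, 90 mm tall, right (-y); origin centre of underside. Not to be moved.
- oil_bottle: loose white bottle, 56 mm across, 150 mm tall, left (+y); origin centre of underside. Not to be moved.
Not all that is in view belongs to the job. Leave any yellow look-alike of the bin_empty alone.

How it is judged:
By the outcome, as a careful person would: the job done as asked, in the order asked, and still so for the second after the job is handed in, with the robot touching nothing.
It also fails if it takes over 51 s, if anything falls off the work surface, if the arm or the gripper's body presses on something with over 40 N, if the wrist force passes 120 N, or if a joint passes its speed limit or range.

## Working session

There is one attempt and no reset: what is moved stays moved. The work goes in short steps, Python scripts to look and compute and a tool call to move; the robot and the scene stay as the last step left them, time stands still between calls to the robot, and variables do not carry over. Pictures are saved under pics/ and viewed, at most 10 in all, crops included, and the job is handed in when it is done.

Besides the shell and the picture viewer there is one more tool, called after ">>>" as name(argument=value, ...) on one line, values as JSON. move_arm: Moves the arm, as the interface text tells. Its arguments: {"type":"object","properties":{"plan":{"type":"array","items":{"type":"object","properties":{"xyz":{"type":"array","items":{"type":"number"}},"twist":{"type":"array","items":{"type":"number"}},"claw":{"type":"number"}}}},"newtons":{"type":"number"}},"required":["plan"]}

```bash
mkdir -p pics; python3 - <<'E'
from bench import bot,capture,camera_params
import cv2
for n in("top","side"):
    cv2.imwrite(f"pics/{n}0.png",cv2.resize(capture(n)[:,:,::-1],(800,600)));print(n,camera_params(n))
o=bot.get_obs();print(o)
E
```

```text
top {'vfov': 50.79645305920551, 'cx': 279.9374477515002, 'cy': 209.93162016858437, 'position': array([ 0.37220033, -0.02820987,  1.34522279]), 'orientation': array([-2.17364781,  2.19762538, -0.06947585])}
side {'vfov': 50.08628344902193, 'cx': 283.24291235503773, 'cy': 206.93834429291465, 'position': array([ 0.39472048, -0.94969355,  0.91569426]), 'orientation': array([-2.31407763,  0.06693249, -0.054867  ])}
{'clock': 0.1, 'joint_pos': array([ 1.21187778e+00,  8.79199978e-02,  1.37208362e+00,  9.78110404e-06,
        1.68362204e+00, -1.03100255e-01]), 'dq': array([-1.20164025e-03, -1.20032598e-03, -1.46379119e-03, -8.21125256e-05,
        1.31964032e-04, -8.17883346e-04]), 'joint_efforts': array([ 2.25069794e-03, -3.41249478e+01, -3.03303409e+01,  7.20124086e-02,
        3.03600077e-02, -1.00986545e-04]), 'tool_pos': array([0.13899696, 0.53163493, 0.20440987]), 'tcp_rot': array([-4.00681120e-01, -3.11545591e+00,  3.10463258e-03]), 'force': array([ 0.25526777, -0.31274838, -0.63664304]), 'moment': array([-0.00551435, -0.00497597, -0.0648842 ]), 'gripper_force': 0.0, 'gripper_width': 0.9989807982838835}
```

View pics/top0.png

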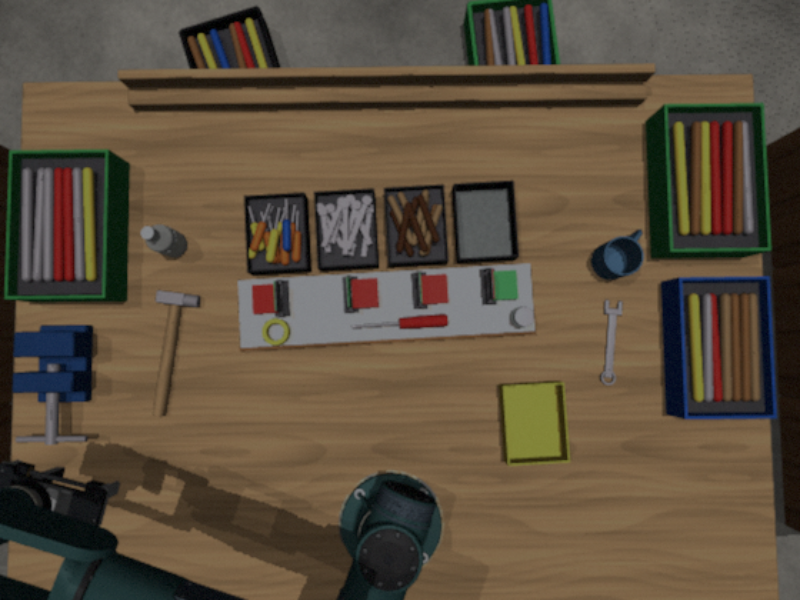

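View pics/side0.png

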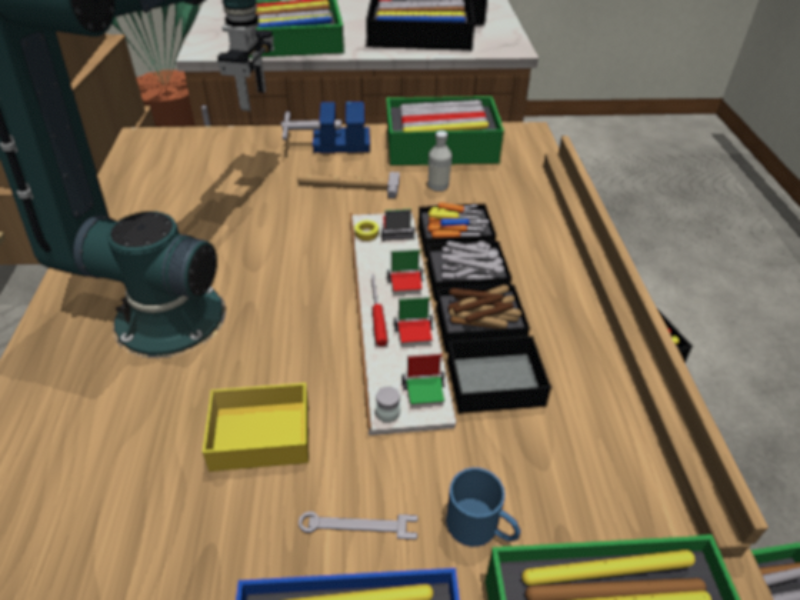

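The top view (800 px scale) shows four tags, left to right. From the bins at (277,233), (346,229), (415,225) and (484,221), they belong to drivers, wrenches, handles and empty.

| Tag | Shows | Flat leaf | Upright leaf |
|---|---|---|---|
| Drivers | red | (264,298) | (282,298), on its right |
| Wrenches | red | (365,293) | (349,293), on its left |
| Handles | red | (434,289) | (419,289), on its left |
| Empty | green | (506,285) | (488,286), on its left |

All four look wrong. The possible look-alikes are the yellow tray (534,422), the green and blue bins at the edges, and the black bin on the floor (230,40). None of them has a tag. Next I'll take a crop and measure.

```bash
cat > h.py <<'E'
from bench import bot,capture,camera_params
import cv2,numpy as np
from scipy.spatial.transform import Rotation as R
def cast(n,uv,z):
    p=camera_params(n);f=210/np.tan(np.radians(p['vfov']/2));uv=np.atleast_2d(uv).astype(float)
    d=np.c_[(uv[:,0]-p['cx'])/f,(uv[:,1]-p['cy'])/f,np.ones(len(uv))]@R.from_rotvec(p['orientation']).as_matrix().T
    c=p['position'];return c+d*((z-c[2])/d[:,2])[:,None]
def masks(im):
    h=cv2.cvtColor(im,cv2.COLOR_RGB2HSV);s=h[...,1]>110
    return {'red':(s&((h[...,0]<8)|(h[...,0]>172))&(h[...,2]>90)).astype('uint8'),
            'green':(s&(h[...,0]>45)&(h[...,0]<80)&(h[...,2]>70)).astype('uint8')}
def state():
    o=bot.get_obs();print(o['clock'],o['tool_pos'].round(4),o['force'].round(1),'\n',R.from_rotvec(o['tcp_rot']).as_matrix().round(3))
E
python3 - <<'E'
from h import *
im=capture('top')
for c,m in masks(im).items():
    k,_=cv2.findContours(m,cv2.RETR_EXTERNAL,cv2.CHAIN_APPROX_NONE)
    for q in k:
        x,y,w,h=cv2.boundingRect(q)
        if cv2.contourArea(q)>40 and 160<x<380 and 170<y<240:
            b=cv2.boxPoints(cv2.minAreaRect(q));print(c,(x,y,w,h),cast('top',b,.036)[:,:2].round(3).tolist())
# board corners and yaw
g=cv2.cvtColor(im,cv2.COLOR_RGB2HSV);m=((g[...,1]<40)&(g[...,2]>120)).astype('uint8')
q=max(cv2.findContours(m,cv2.RETR_EXTERNAL,cv2.CHAIN_APPROX_NONE)[0],key=cv2.contourArea)
print('board',cast('top',cv2.boxPoints(cv2.minAreaRect(q)),.018)[:,:2].round(3).tolist())
state()
cv2.imwrite('pics/crop.png',cv2.resize(im[125:250,160:380,::-1],(800,455),interpolation=cv2.INTER_CUBIC))
E
```

```text
red (280, 220, 33, 9) [[0.424, -0.023], [0.43, -0.119], [0.409, -0.12], [0.403, -0.024]]
red (177, 199, 15, 21) [[0.494, 0.285], [0.496, 0.243], [0.438, 0.239], [0.435, 0.281]]
red (246, 195, 19, 21) [[0.506, 0.076], [0.505, 0.023], [0.446, 0.023], [0.446, 0.077]]
red (295, 192, 19, 21) [[0.513, -0.068], [0.515, -0.12], [0.454, -0.122], [0.452, -0.071]]
green (346, 190, 16, 20) [[0.517, -0.221], [0.519, -0.264], [0.462, -0.266], [0.46, -0.223]]
board [[0.513, 0.228], [0.538, -0.301], [0.394, -0.305], [0.37, 0.219]]
0.15 [0.139  0.5317 0.2046] [-0.2  0.1 -0.9] 
 [[-0.967  0.253 -0.001]
 [ 0.253  0.967 -0.002]
 [ 0.    -0.002 -1.   ]]
```

View pics/crop.png

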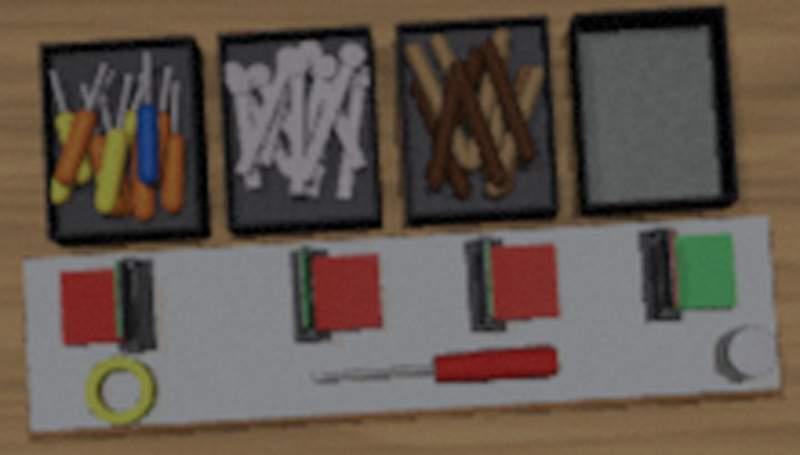

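The crop confirms the pairing and that all four tags are wrong: red flat at (90,307), (347,291) and (525,281), green flat at (706,271). I'll close the gripper, align it with the hinges and travel to tag A.

>>> move_arm(plan=[{"twist": [0,0,-1],"claw": 0},{"twist": [0,0,-1],"claw": 0},{"twist": [0,0,-1],"claw": 0},{"twist": [0,0,-0.5],"claw": 0},{"xyz": [-1,-0.9,0],"claw": 0},{"xyz": [-1,-0.9,0],"claw": 0},{"xyz": [-1,-0.9,0],"claw": 0},{"xyz": [-1,-0.9,0],"claw": 0},{"xyz": [-1,-0.9,0],"claw": 0},{"xyz": [-1,-0.9,0],"claw": 0}])

```text
schema error: expected keys xyz, twist, claw
```

>>> move_arm(plan=[{"xyz": [-1,-0.9,0],"claw": 0},{"xyz": [-1,-0.9,0],"claw": 0},{"xyz": [-1,-0.9,0],"claw": 0},{"xyz": [-1,-0.9,0],"claw": 0},{"xyz": [-0.4,-0.4,0],"claw": 0},{"claw": 0},{"claw": 0}])

```text
schema error: expected keys xyz, twist, claw
```

```bash
python3 -c "
from h import *
state();print(bot.get_obs()['gripper_width'])"
```

```text
0.15 [0.139  0.5317 0.2046] [-0.2  0.1 -0.9] 
 [[-0.967  0.253 -0.001]
 [ 0.253  0.967 -0.002]
 [ 0.    -0.002 -1.   ]]
1.0006432931842664
```

>>> move_arm(plan=[{"xyz": [0,0,0],"twist": [0,0,-1],"claw": 0},{"xyz": [0,0,0],"twist": [0,0,-1],"claw": 0},{"xyz": [0,0,0],"twist": [0,0,-1],"claw": 0},{"xyz": [0,0,0],"twist": [0,0,-0.5],"claw": 0},{"xyz": [-1,-0.9,0],"twist": [0,0,0],"claw": 0},{"xyz": [-1,-0.9,0],"twist": [0,0,0],"claw": 0},{"xyz": [-1,-0.9,0],"twist": [0,0,0],"claw": 0},{"xyz": [-1,-0.9,0],"twist": [0,0,0],"claw": 0},{"xyz": [-1,-0.9,0],"twist": [0,0,0],"claw": 0},{"xyz": [-1,-0.9,0],"twist": [0,0,0],"claw": 0}])

```text
clock: 1.4
tool_pos: [0.3277, 0.3782, 0.2052]
tcp_rot: [0.078, -3.14, 0.0]
force: [0.3, -0.4, 0.7]
gripper_width: 0.006
gripper_force: 0.0
```

>>> move_arm(plan=[{"xyz": [-1,-0.9,0],"twist": [0,0,0],"claw": 0},{"xyz": [-1,-0.9,0],"twist": [0,0,0],"claw": 0},{"xyz": [-1,-0.9,0],"twist": [0,0,0],"claw": 0},{"xyz": [-1,-0.9,0],"twist": [0,0,0],"claw": 0},{"xyz": [-0.4,-0.4,0],"twist": [0,0,0],"claw": 0},{"xyz": [0,0,0],"twist": [0,0,0],"claw": 0},{"xyz": [0,0,0],"twist": [0,0,0],"claw": 0}])

```text
clock: 2.28
tool_pos: [0.4639, 0.2668, 0.2055]
tcp_rot: [0.08, -3.14, -0.001]
force: [-0.5, -0.9, -0.6]
gripper_width: 0.004
gripper_force: 0.0
```

```bash
python3 -c "
from h import *
state();print(bot.get_obs()['gripper_width'])"
```

```text
2.275 [0.4639 0.2668 0.2055] [-0.5 -0.9 -0.6] 
 [[-0.999 -0.051 -0.001]
 [-0.051  0.999  0.001]
 [ 0.001  0.001 -1.   ]]
0.0038641900564921473
```

>>> move_arm(plan=[{"xyz": [0,0,1],"twist": [0,0,0],"claw": 0},{"xyz": [0,0,1],"twist": [0,0,0],"claw": 0},{"xyz": [0,0,1],"twist": [0,0,0],"claw": 0},{"xyz": [0,0,1],"twist": [0,0,0],"claw": 0},{"xyz": [0,0,0.7],"twist": [0,0,0],"claw": 0},{"xyz": [0,0,0],"twist": [0,0,0],"claw": 0}])

```text
clock: 3.02
tool_pos: [0.4624, 0.2664, 0.0627]
tcp_rot: [0.081, -3.136, 0.002]
force: [-1.3, 0.9, -0.9]
gripper_width: 0.002
gripper_force: 0.0
```

>>> move_arm(plan=[{"xyz": [0,-0.4,0],"twist": [0,0,0],"claw": 0},{"xyz": [0,-0.4,0],"twist": [0,0,0],"claw": 0},{"xyz": [0,-0.4,0],"twist": [0,0,0],"claw": 0},{"xyz": [0,-0.4,0],"twist": [0,0,0],"claw": 0},{"xyz": [0,-0.4,0],"twist": [0,0,0],"claw": 0},{"xyz": [0,-0.4,0],"twist": [0,0,0],"claw": 0},{"xyz": [0,-0.4,0],"twist": [0,0,0],"claw": 0},{"xyz": [0,0,0],"twist": [0,0,0],"claw": 0},{"xyz": [0,0,0],"twist": [0,0,0],"claw": 0}])

```text
clock: 4.15
tool_pos: [0.469, 0.1822, 0.0645]
tcp_rot: [-0.078, 3.141, 0.001]
force: [0.7, 0.3, 0.4]
gripper_width: 0.005
gripper_force: 0.0
```

```bash
python3 -c "
from h import *
cv2.imwrite('pics/a1.png',cv2.resize(capture('side')[120:320,210:430,::-1],(660,600)));state()"
```

```text
4.2 [0.469  0.1823 0.0645] [ 0.2  0.4 -0.4] 
 [[-0.999 -0.05   0.   ]
 [-0.05   0.999  0.   ]
 [-0.     0.    -1.   ]]
```

View pics/a1.png

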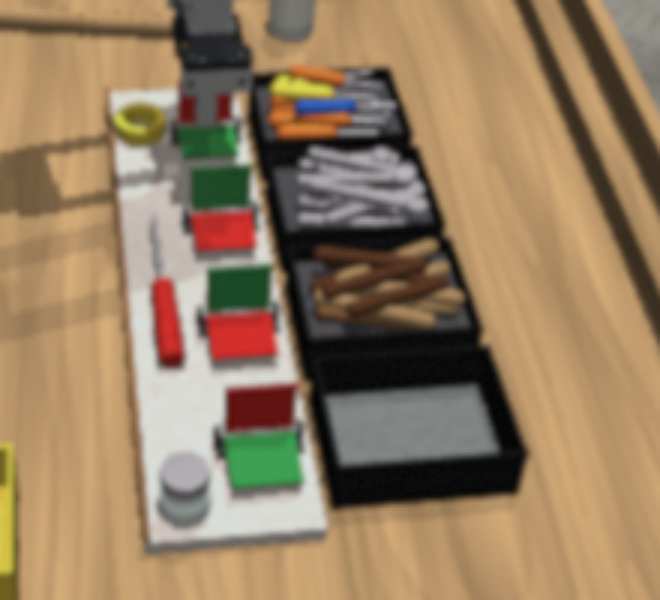

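Tag A now lies green at (205,140). Next is the wrenches tag, pushed the other way.

>>> move_arm(plan=[{"xyz": [0,0,-1],"twist": [0,0,0],"claw": 0},{"xyz": [0,0,-1],"twist": [0,0,0],"claw": 0},{"xyz": [0,0,-1],"twist": [0,0,0],"claw": 0},{"xyz": [0,-0.9,0],"twist": [0,0,0],"claw": 0},{"xyz": [0,-1,0],"twist": [0,0,0],"claw": 0},{"xyz": [0,-1,0],"twist": [0,0,0],"claw": 0},{"xyz": [0,-1,0],"twist": [0,0,0],"claw": 0},{"xyz": [0,-0.8,0],"twist": [0,0,0],"claw": 0},{"xyz": [0,0,0],"twist": [0,0,0],"claw": 0}])

```text
clock: 5.32
tool_pos: [0.4761, 0.0406, 0.1545]
tcp_rot: [-0.075, 3.141, 0.0]
force: [-0.0, 0.2, 0.1]
gripper_width: 0.004
gripper_force: 0.0
```

>>> move_arm(plan=[{"xyz": [0,0,1],"twist": [0,0,0],"claw": 0},{"xyz": [0,0,1],"twist": [0,0,0],"claw": 0},{"xyz": [0,0,1],"twist": [0,0,0],"claw": 0},{"xyz": [0,0,0],"twist": [0,0,0],"claw": 0}])

```text
clock: 5.82
tool_pos: [0.4737, 0.0425, 0.062]
tcp_rot: [0.08, -3.134, -0.002]
force: [0.5, -1.4, 0.2]
gripper_width: 0.002
gripper_force: 0.0
```

>>> move_arm(plan=[{"xyz": [0,0.4,0],"twist": [0,0,0],"claw": 0},{"xyz": [0,0.4,0],"twist": [0,0,0],"claw": 0},{"xyz": [0,0.4,0],"twist": [0,0,0],"claw": 0},{"xyz": [0,0.4,0],"twist": [0,0,0],"claw": 0},{"xyz": [0,0.4,0],"twist": [0,0,0],"claw": 0},{"xyz": [0,0.4,0],"twist": [0,0,0],"claw": 0},{"xyz": [0,0.4,0],"twist": [0,0,0],"claw": 0},{"xyz": [0,0,0],"twist": [0,0,0],"claw": 0},{"xyz": [0,0,0],"twist": [0,0,0],"claw": 0}])

```text
clock: 6.95
tool_pos: [0.4717, 0.125, 0.0644]
tcp_rot: [0.078, -3.14, 0.0]
force: [0.4, -0.5, -0.5]
gripper_width: 0.01
gripper_force: 0.0
```

>>> move_arm(plan=[{"xyz": [0,0,-1],"twist": [0,0,0],"claw": 0},{"xyz": [0,0,-1],"twist": [0,0,0],"claw": 0},{"xyz": [0,0,-1],"twist": [0,0,0],"claw": 0},{"xyz": [0,-0.9,0],"twist": [0,0,0],"claw": 0},{"xyz": [0,-1,0],"twist": [0,0,0],"claw": 0},{"xyz": [0,-1,0],"twist": [0,0,0],"claw": 0},{"xyz": [0,-1,0],"twist": [0,0,0],"claw": 0},{"xyz": [0,-1,0],"twist": [0,0,0],"claw": 0},{"xyz": [0,-1,0],"twist": [0,0,0],"claw": 0},{"xyz": [0,-1,0],"twist": [0,0,0],"claw": 0}])

```text
clock: 8.2
tool_pos: [0.4818, -0.0831, 0.1545]
tcp_rot: [-0.076, 3.141, -0.0]
force: [-0.1, -0.7, 0.2]
gripper_width: 0.006
gripper_force: 0.0
```

>>> move_arm(plan=[{"xyz": [0,-0.7,0],"twist": [0,0,0],"claw": 0},{"xyz": [0,0,0],"twist": [0,0,0],"claw": 0},{"xyz": [0,0,1],"twist": [0,0,0],"claw": 0},{"xyz": [0,0,1],"twist": [0,0,0],"claw": 0},{"xyz": [0,0,1],"twist": [0,0,0],"claw": 0},{"xyz": [0,0,0],"twist": [0,0,0],"claw": 0}])

```text
clock: 8.95
tool_pos: [0.4808, -0.1011, 0.0619]
tcp_rot: [0.079, -3.135, -0.004]
force: [0.0, 0.1, -0.9]
gripper_width: 0.006
gripper_force: 0.0
```

>>> move_arm(plan=[{"xyz": [0,0.4,0],"twist": [0,0,0],"claw": 0},{"xyz": [0,0.4,0],"twist": [0,0,0],"claw": 0},{"xyz": [0,0.4,0],"twist": [0,0,0],"claw": 0},{"xyz": [0,0.4,0],"twist": [0,0,0],"claw": 0},{"xyz": [0,0.4,0],"twist": [0,0,0],"claw": 0},{"xyz": [0,0.4,0],"twist": [0,0,0],"claw": 0},{"xyz": [0,0.4,0],"twist": [0,0,0],"claw": 0},{"xyz": [0,0,0],"twist": [0,0,0],"claw": 0},{"xyz": [0,0,0],"twist": [0,0,0],"claw": 0}])

```text
clock: 10.07
tool_pos: [0.479, -0.0188, 0.0644]
tcp_rot: [0.078, -3.141, 0.0]
force: [1.2, -0.6, 0.1]
gripper_width: 0.004
gripper_force: 0.0
```

>>> move_arm(plan=[{"xyz": [0,0,-1],"twist": [0,0,0],"claw": 0},{"xyz": [0,0,-1],"twist": [0,0,0],"claw": 0},{"xyz": [0,0,-1],"twist": [0,0,0],"claw": 0},{"xyz": [0,-0.9,0],"twist": [0,0,0],"claw": 0},{"xyz": [0,-1,0],"twist": [0,0,0],"claw": 0},{"xyz": [0,-1,0],"twist": [0,0,0],"claw": 0},{"xyz": [0,-1,0],"twist": [0,0,0],"claw": 0},{"xyz": [0,-1,0],"twist": [0,0,0],"claw": 0},{"xyz": [0,-1,0],"twist": [0,0,0],"claw": 0},{"xyz": [0,-1,0],"twist": [0,0,0],"claw": 0}])

```text
clock: 11.32
tool_pos: [0.489, -0.227, 0.1543]
tcp_rot: [0.076, -3.141, -0.0]
force: [0.5, -0.5, -0.4]
gripper_width: 0.004
gripper_force: 0.0
```

>>> move_arm(plan=[{"xyz": [0,-0.7,0],"twist": [0,0,0],"claw": 0},{"xyz": [0,0,0],"twist": [0,0,0],"claw": 0},{"xyz": [0,0,1],"twist": [0,0,0],"claw": 0},{"xyz": [0,0,1],"twist": [0,0,0],"claw": 0},{"xyz": [0,0,1],"twist": [0,0,0],"claw": 0},{"xyz": [0,0,0],"twist": [0,0,0],"claw": 0}])

```text
clock: 12.08
tool_pos: [0.4884, -0.2441, 0.0617]
tcp_rot: [0.079, -3.135, -0.007]
force: [0.6, 0.9, -0.1]
gripper_width: 0.007
gripper_force: 0.0
```

>>> move_arm(plan=[{"xyz": [0,0.4,0],"twist": [0,0,0],"claw": 0},{"xyz": [0,0.4,0],"twist": [0,0,0],"claw": 0},{"xyz": [0,0.4,0],"twist": [0,0,0],"claw": 0},{"xyz": [0,0.4,0],"twist": [0,0,0],"claw": 0},{"xyz": [0,0.4,0],"twist": [0,0,0],"claw": 0},{"xyz": [0,0.4,0],"twist": [0,0,0],"claw": 0},{"xyz": [0,0.4,0],"twist": [0,0,0],"claw": 0},{"xyz": [0,0,0],"twist": [0,0,0],"claw": 0},{"xyz": [0,0,0],"twist": [0,0,0],"claw": 0}])

```text
clock: 13.2
tool_pos: [0.4861, -0.1626, 0.0645]
tcp_rot: [-0.078, 3.141, -0.0]
force: [0.1, 0.6, 0.9]
gripper_width: 0.004
gripper_force: 0.0
```

>>> move_arm(plan=[{"xyz": [0,0,-1],"twist": [0,0,0],"claw": 0},{"xyz": [0,0,-1],"twist": [0,0,0],"claw": 0},{"xyz": [0,0,-1],"twist": [0,0,0],"claw": 0},{"xyz": [0,0,-1],"twist": [0,0,0],"claw": 0},{"xyz": [1,0,-0.5],"twist": [0,0,0],"claw": 0},{"xyz": [1,0,0],"twist": [0,0,0],"claw": 0},{"xyz": [1,0,0],"twist": [0,0,0],"claw": 0},{"xyz": [1,0,0],"twist": [0,0,0],"claw": 0},{"xyz": [1,0,0],"twist": [0,0,0],"claw": 0},{"xyz": [0,0,0],"twist": [0,0,0],"claw": 0}])

```text
clock: 14.45
tool_pos: [0.3354, -0.1705, 0.1999]
tcp_rot: [-0.074, 3.139, -0.002]
force: [0.2, 0.1, -1.1]
gripper_width: 0.008
gripper_force: 0.0
```

```bash
python3 -c "
from h import *
cv2.imwrite('pics/z1.png',cv2.resize(capture('side')[120:320,210:430,::-1],(660,600)))
cv2.imwrite('pics/z2.png',cv2.resize(capture('top')[100:300,60:480,::-1],(800,381)));state()"
```

```text
14.55 [ 0.3367 -0.1704  0.1997] [0.8 0.3 0.3] 
 [[-0.999 -0.049  0.001]
 [-0.049  0.999 -0.   ]
 [-0.001 -0.    -1.   ]]
```

View pics/z1.png

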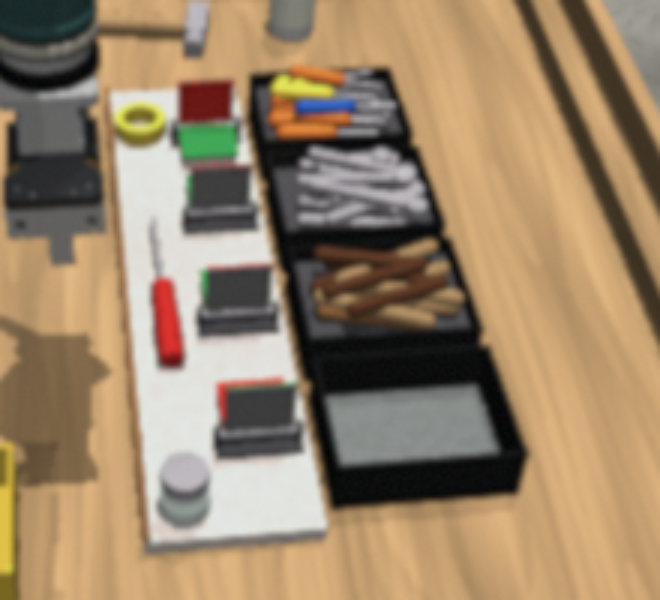

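View pics/z2.png

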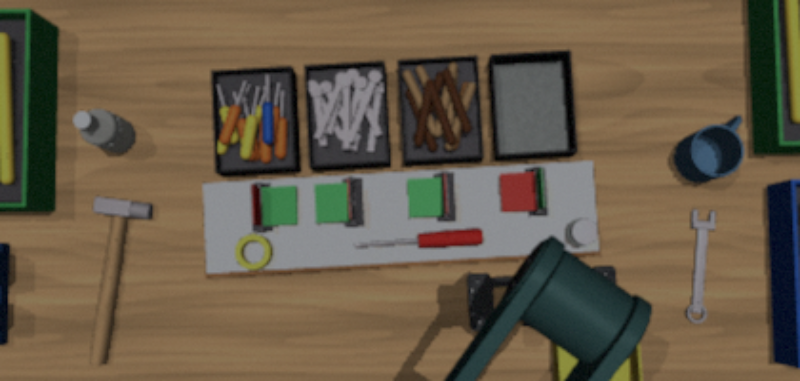

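The three full bins show green at (280,206), (332,203) and (425,198), and the empty bin shows red at (518,193), all lying flat. The loose things haven't moved and the arm is clear of everything.

```bash
python3 -c "
from bench import bot
print(bot.finish_job())"
```

```text
the job is handed in; nothing more can be done
None
```

All four tags were wrong and are now flipped flat: the three full bins show green and the empty bin shows red. No loose item looks moved in the last pictures, and the job was handed in at about 14.6 s.

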